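# Put a spice jar on the carousel and hold it facing front

## Robot

A 6-joint arm with a two-finger parallel gripper is mounted at the origin on a cart in front of the work surface, level with it; the furniture and walls round the work are solid. World frame = base frame: x ahead of the robot, y to its left, z up, the work surface at z = 0. Lengths are in mm, angles in degrees, forces in N, time in s.
With the tool pointing down it reaches from about 300 to 850 mm from the base axis. Payload 4.2 kg.
Tool frame: the origin (TCP) lies at the very end of the fingers, on their centre line; the grasp point (between the pads) lies 19 mm behind it (hold_point_z is the z of the grasp point in the tool frame, in mm); z points along the fingers, y is the direction in which the jaws open and shut (so a half turn about z gives the same grasp; the last joint's range is limited). The gripper opens to 91 mm and grips with 3 to 60 N. Pads are 32 mm wide; open, the fingers measure 118 mm over their backs; the gripper's body (76 mm by 178 mm) begins 60 mm behind the grasp point.
Start: joints at [-77.063, 18.312, 89.639, -0, 72.044, -1.146], TCP at [139.918, -557.733, 213.976] pointing down, gripper open.
Joint ranges: [-177.97, 177.97], [-48.28, 115.42], [12.27, 149.76], [-77.06, 257.06], [2.81, 150.46], [-146.56, 146.56]. Speed limits (degrees/s): [147.25, 147.25, 180, 180, 180, 180].

## Interface

Orientations are given as [roll, pitch, yaw] about the fixed x, y, z axes, in that order (R = Rz(yaw) Ry(pitch) Rx(roll)).
In Python, from workcell import state, grab_frame, job_done, hold_point_z gives the robot as it stands. The module is installed in compiled form; this text tells all that it offers.
- The arm moves only by the shell command python3 -m creep 'ROWS' [FORCE]. ROWS is JSON, a list of rows, each a list of 7 numbers: the closure, from 0 (fully open) to 1 (shut), then the shift along the tool's x, y, z in mm, then the turn, a rotation vector about the tool's x, y, z in degrees. A call has 1 to 5 rows; each row shifts and turns the commanded pose from where the row before left it, along the tool's axes as they then stand; what a row does not reach is not made up. A row lasts 1/8 s, in which the tool goes at most 62.5 mm and 10.7 degrees, less where a joint would pass 70% of its speed; a pose out of reach is approached as far as the arm can. A call is refused whole if a number of a shift passes 62.5 or a number of a turn 10.7, either way. A call with a gripper value outside its range is refused whole. The fingers move at their own pace and stop on an object; FORCE is the grip in N (left out, the last holds). Time passes only in rows, so rows that do not move let the fingers close. It gives the time, the measured TCP pose, the force and the opening at its end, in the units of the state.
- state(): the state, without advancing time (a new reading comes with each control period).
- grab_frame(name): name is "side" or "top" or "wrist"; returns a dict with "frame" (400x640x3 uint8, red, green, blue), "fx", "fy", "cx", "cy" (pixels), "k1" (the pictures are not rectified: a ray, as slopes to the right and down, at radius r is drawn at 1 + k1 r^2 times it, then the intrinsics apply), "view" (4x4, takes a point from world to camera coordinates). Camera axes: x right, y down, z forward; pixel columns grow to the right and rows downward; lengths in mm; the calibration is good to about 2 mm. A picture is of the moment at which its call begins. There is no depth.
- job_done(): hands the job in, once; it reports no verdict.
The state is a dict: "time_s": time; "qpos": joint angles; "qvel": joint speeds; "effort": joint torques, N m; "ee_pos": TCP position; "ee_rot": TCP orientation; "force": force on the tool from outside, world axes, zero at the start; "torque": the same for the moment, N m; "gripper_width": finger opening in mm.
Only numpy, scipy, OpenCV 4.12 (cv2) and the standard library are available. Lean on these libraries where they do the work, as an engineer would, in place of code of your own. Each camera call takes 0.05 s, during which the arm holds its last target.

## Task

Stand the spice jar from the counter upright in the middle of the one empty pad of the spice carousel and let go of it. Turn the carousel by its centre knob, smoothly so that the jar does not topple, until that jar faces front, in line with the pointer that sticks out of the carousel's foot, and finish with the knob firmly gripped, holding the carousel still, so that the cook can take the jar. Leave the wide jar, the peeler and the squeeze bottle where they are.

Things in the scene. Friction and masses are not known exactly. Their poses are not given: they have to be found in the camera images.
- spice_jar: the loose spice jar on the counter, left of the carousel: slim round glass jar, 46 mm in diameter (foot 40 mm), 106 mm tall, screw cap from 85 mm up, about 0.11 kg. Origin at the centre of its underside, z up. On the carousel it topples if the turntable is jerked (3 m/s2 at the pad, as in quick little steps); one even sweep of 1 rad in 1 s is safe. A twin jar is fixed on the carousel
- empty_pad (a point): centre of the top of the empty pad: a flat round rubber-topped pad 58 mm in diameter with no rim, on a short post 20 mm above the turntable, 44 mm above the counter, 105 mm from the turntable's axis. It turns with the turntable. Of the four pads, 90 degrees apart, this is the only one with nothing on it
- front_mark (a point): where the centre of the empty pad is when it faces front: 105 mm from the turntable's axis, 44 mm above the counter, straight above the pointer; fixed to the foot. The pointer is a flat steel arrow 14 mm wide and 8 mm high, which shows beyond the turntable's edge, out to 174 mm from the axis, roughly toward the robot
- turntable: the wooden round turntable, 280 mm in diameter, top 24 mm above the counter; origin on its vertical axis at counter height, z up; the empty pad lies on its -x side. It turns either way without end on a stiffish bearing (about 0.08 N m) and stays where it is left. The other pads carry a spice jar (top 150 mm above the counter), a stoneware cup (top at 106 mm) and a small ramekin (top at 78 mm), all fixed to it
- knob: the round black fluted knob on a 16 mm steel column on the turntable's axis, fixed to the turntable: 42 mm in diameter (45 mm over the flutes, which are only looks), from 135 to 176 mm above the counter. Origin at the centre of its underside, z up
- knob_grip (a point): point on the knob's axis at mid height, 157 mm above the counter
- wide_jar: bystander: wide glass jar, 68 mm in diameter, 84 mm tall; origin at the centre of its underside
- peeler: bystander: peeler lying on the counter, 170x25x18 mm, long along its x; origin at the centre of its underside
- squeeze_bottle: bystander: squeeze bottle, 48 mm in diameter, 150 mm tall; origin at the centre of its underside
Things that resemble listed ones, but are neither listed nor needed, are in the scene too. Leave any orange or purple look-alike of the spice_jar alone.

How it is judged:
By the outcome, as a careful person would: the job done as asked, in the order asked, and still so for the second after the job is handed in, while the arm keeps its last pose, push and grip.
It also fails if it takes over 64 s, if anything falls off the work surface, if the arm or the gripper's body presses on something with over 40 N, if the wrist force passes 120 N, or if a joint passes its speed limit or range.

## Working session

There is one attempt and no reset: what is moved stays moved. The work goes in short steps, Python scripts to look and compute and a shell command to move; the robot and the scene stay as the last step left them, time stands still between calls to the robot, and variables do not carry over. Pictures are saved under pics/ and viewed, and the job is handed in when it is done.

```bash
mkdir -p pics; python3 - <<'E'
from workcell import state, grab_frame, hold_point_z
import cv2, pickle
print(state(), hold_point_z)
for n in ["top","side","wrist"]:
    f=grab_frame(n); pickle.dump(f,open(f'{n}0.pkl','wb'))
    cv2.imwrite(f'pics/{n}0.png',f['frame'][:,:,::-1]); print(n,{k:v for k,v in f.items() if k!='frame'})
E
```

```text
{'time_s': 0.0, 'qpos': array([-7.70614078e+01,  1.83510499e+01,  8.97066611e+01, -1.46859640e-03,
        7.20420282e+01, -1.14371034e+00]), 'qvel': array([-0.10504943,  0.01186962, -0.03777659,  0.01502146, -0.05975757,
       -0.03653155]), 'effort': array([-6.67178429e-04, -4.12465632e+01, -2.31973135e+01,  7.28462194e-02,
        4.56349051e-02, -1.46158372e-04]), 'ee_pos': array([ 139.8089167 , -557.22976286,  213.12446492]), 'ee_rot': array([-1.79900253e+02, -5.94829006e-04,  1.40827561e+01]), 'force': array([-0.65918459, -0.37321593,  0.48863566]), 'torque': array([ 0.02919546, -0.02387125,  0.03134991]), 'gripper_width': 91.04674879735224} -18.8
top {'fx': 433.4434159254038, 'fy': 433.4434159254038, 'cx': 329.0340715404405, 'cy': 203.44889353223215, 'k1': -0.06380143439525486, 'view': array([[-4.19857228e-03, -9.99756533e-01, -2.16621139e-02,
         6.40046774e+01],
       [-9.81142802e-01,  8.30450000e-03, -1.93105769e-01,
         5.12613850e+02],
       [ 1.93238647e-01,  2.04428586e-02, -9.80938793e-01,
         1.06435451e+03],
       [ 0.00000000e+00,  0.00000000e+00
[... 318 characters left out ...]
.59970222e-01,
        -2.30838863e+02],
       [-7.58492951e-01, -4.85733064e-02, -6.49868508e-01,
         1.78025712e+03],
       [ 0.00000000e+00,  0.00000000e+00,  0.00000000e+00,
         1.00000000e+00]])}
wrist {'fx': 290.00279643319914, 'fy': 290.00279643319914, 'cx': 322.8934493834403, 'cy': 202.06011588420688, 'k1': 0.005138307219044627, 'view': array([[ 2.41261544e-01, -9.70459506e-01, -1.10210309e-03,
        -5.74038444e+02],
       [-9.41773661e-01, -2.34403863e-01,  2.41075093e-01,
        -2.67653300e+01],
       [-2.34211953e-01, -5.71242176e-02, -9.70505840e-01,
         3.89575161e+02],
       [ 0.00000000e+00,  0.00000000e+00,  0.00000000e+00,
         1.00000000e+00]])}
```

View pics/top0.png

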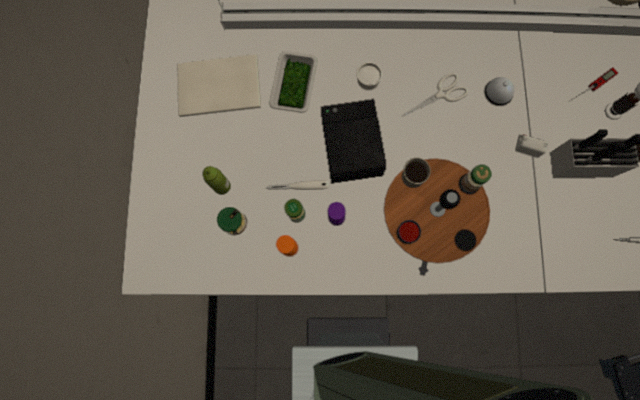

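View pics/side0.png

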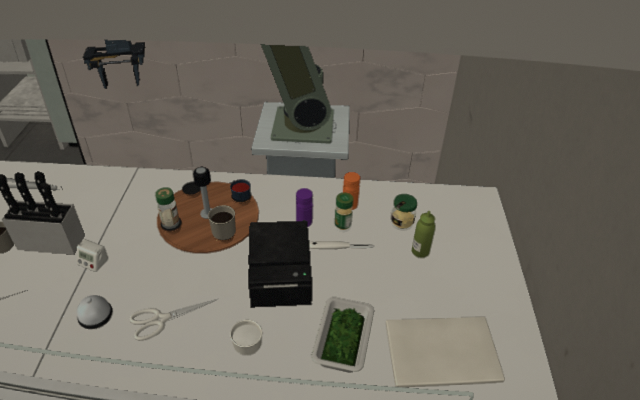

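Candidates for the spice jar (top view): green-capped slim jar (294,209), purple (336,212), orange (287,245), and wide jar (231,220). The green-capped slim one matches the twin on the carousel. The empty pad is the black disc at (465,240), and the pointer is at (424,268). I'll confirm with crops.

```bash
cat > h.py <<'E'
import numpy as np, cv2, pickle
def ray(f,u,v):
    d=np.array([(u-f['cx'])/f['fx'],(v-f['cy'])/f['fy']]); s=d.copy()
    for _ in range(20): s=d/(1+f['k1']*(s@s))
    R=f['view'][:3,:3]; t=f['view'][:3,3]
    return -R.T@t, R.T@np.array([s[0],s[1],1.])
def plane(f,u,v,z):
    o,d=ray(f,u,v); return o+d*(z-o[2])/d[2]
def proj(f,p):
    c=f['view'][:3,:3]@np.asarray(p,float)+f['view'][:3,3]; s=c[:2]/c[2]; s=s*(1+f['k1']*(s@s))
    return s*[f['fx'],f['fy']]+[f['cx'],f['cy']]
def tri(fa,a,fb,b):
    A=np.zeros((3,3));r=np.zeros(3)
    for f,p in((fa,a),(fb,b)):
        o,d=ray(f,*p);d/=np.linalg.norm(d);M=np.eye(3)-np.outer(d,d);A+=M;r+=M@o
    return np.linalg.solve(A,r)
def load(n): return pickle.load(open(n,'rb'))
E
python3 - <<'E'
from h import *
t=load('top0.pkl');s=load('side0.pkl')
a=cv2.resize(t['frame'][180:280,270:370],None,fx=4,fy=4,interpolation=2)
b=cv2.resize(t['frame'][150:280,375:500],None,fx=3.2,fy=3.2,interpolation=2)
a=cv2.resize(a,(400,400));b=cv2.resize(b,(400,400))
cv2.imwrite('pics/crop_top.png',np.hstack([a,b])[:,:,::-1])
a=cv2.resize(s['frame'][160:240,290:390],(500,400),interpolation=2)
cv2.imwrite('pics/crop_side.png',a[:,:,::-1])
E
```

```text
(no output)
```

View pics/crop_top.png

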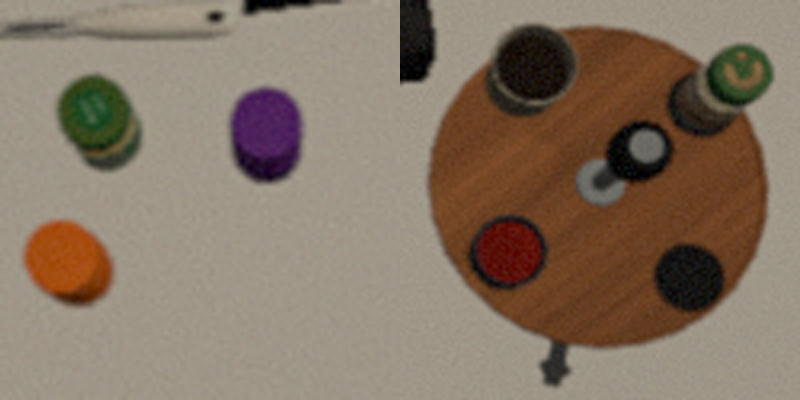

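View pics/crop_side.png

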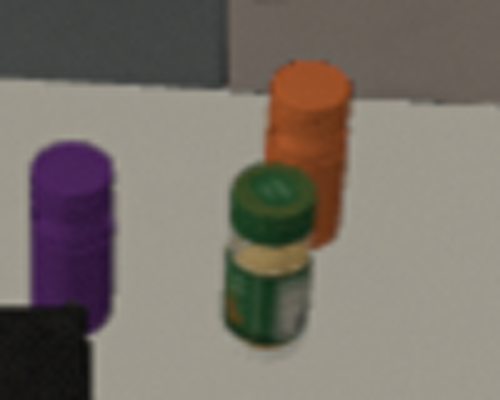

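View pics/wrist0.png

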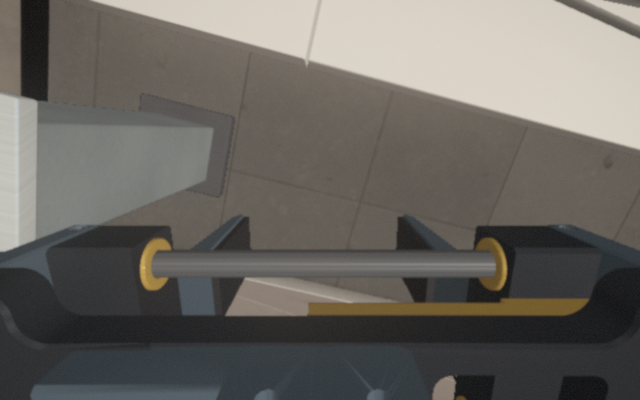

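The crops show the green-capped slim glass jar at top (294,209), matching the carousel twin. Purple (336,212) and orange (287,245) are look-alikes. Now I'll measure.

```bash
cat > meas.py <<'E'
from h import *
t=load('top0.pkl');s=load('side0.pkl')
def blob(f,m,near,minA=10):
    n,l,st,c=cv2.connectedComponentsWithStats(m.astype(np.uint8))
    k=[i for i in range(1,n) if st[i,4]>=minA]; i=min(k,key=lambda i:np.hypot(*(c[i]-near)))
    return l==i,c[i],st[i]
def hsv(f): return [x.astype(int) for x in cv2.split(cv2.cvtColor(f['frame'],cv2.COLOR_RGB2HSV))]
def circ(f,m,z):
    cs,_=cv2.findContours(m.astype(np.uint8),0,1); c=max(cs,key=cv2.contourArea)[:,0]
    P=np.array([plane(f,u,v,z)[:2] for u,v in c]); 
    (cx,cy),r=cv2.minEnclosingCircle(P.astype(np.float32))
    A=np.c_[2*P,np.ones(len(P))]; x=np.linalg.lstsq(A,(P**2).sum(1),rcond=None)[0]
    return (round(cx,1),round(cy,1),round(r,1)), (x[:2].round(1), round(float(np.sqrt(x[2]+x[:2]@x[:2])),1))
E
python3 - <<'E'
from meas import *
H,S,V=hsv(t)
for p in [(465,240),(424,268),(294,207),(440,240),(449,199),(300,240)]: print(p,t['frame'][p[1],p[0]],H[p[1],p[0]],S[p[1],p[0]],V[p[1],p[0]])
# turntable
m,c,st=blob(t,(H<20)&(S>90)&(V>50),(437,210),200); 
cs,_=cv2.findContours(m.astype(np.uint8),0,1); c=max(cs,key=cv2.contourArea); hull=cv2.convexHull(c)[:,0]
P=np.array([plane(t,u,v,24)[:2] for u,v in hull]).astype(np.float32)
print('table',cv2.minEnclosingCircle(P),st)
m,c,st=blob(t,V<50,(465,240)); print('pad',c,st,circ(t,m,44), plane(t,*c,44))
m,c,st=blob(t,(H>45)&(H<90)&(S>90),(294,207),50); print('jar',c,st,circ(t,m,106))
m,c,st=blob(t,V<95,(424,268)); print('pointer',c,st)
if st[4]<500:
  v,u=np.nonzero(m); print(cv2.fitLine(np.array([plane(t,a,b,8)[:2] for a,b in zip(u,v)],np.float32),2,0,.01,.01).ravel())
H,S,V=hsv(s)
m,c,st=blob(s,(H>45)&(H<90)&(S>90),(344,203),30); print('sidejar',c,st)
print(np.round([plane(s,*np.array(c),20)],1))
E
```

```text
(465, 240) [15 18 12] 45 85 18
(424, 268) [49 47 46] 10 16 49
(294, 207) [37 80 45] 66 137 80
(440, 240) [99 63 25] 15 191 99
(449, 199) [109 110 104] 35 14 110
(300, 240) [161 153 137] 20 38 161
table ((499.6291809082031, -222.39407348632812), 139.97885131835938) [ 384  159  106  104 6751]
pad [464.98011364 239.88636364] [455 230  21  21 352] ((416.7, -284.9, 27.1), (array([ 417. , -284.9]), 25.9)) [ 416.85086204 -284.8552489    44.        ]
jar [292.54807692 206.94230769] [287 202  13  11 104] ((494.3, 148.5, 15.8), (array([494. , 148.8]), 13.5))
pointer [423.25274725 267.12087912] [419 259   9  16  91]
[ 9.7448599e-01 -2.2444844e-01  3.5084390e+02 -1.8235672e+02]
sidejar [343.67777778 204.38888889] [337 199  15  10  90]
[[422.7 148.5  20. ]]
```

```bash
python3 - <<'E'
from meas import *
H,S,V=hsv(t)
m,c,st=blob(t,(H>40)&(H<95)&(S>60)&(V<120),(294,207),50); print('jar',c,st,circ(t,m,106))
print(t['frame'][195:222,294].tolist())
for nm,lo,hi,p in [('purple',125,160,(336,210)),('orange',5,14,(287,243))]:
    m,c,st=blob(t,(H>lo)&(H<hi)&(S>110),p,50); print(nm,c,st, plane(t,st[0]+st[2]/2,st[1]+st[3]/2,60))
H,S,V=hsv(s)
m,c,st=blob(s,(H>40)&(H<95)&(S>60)&(V<120),(344,203),30); print('sidejar',c,st)
for x,y in [(480,146),(485,146),(490,147),(495,148)]: 
  print(x,y,proj(t,(x,y,106)),proj(t,(x,y,0)),proj(s,(x,y,106)),proj(s,(x,y,0)))
a=cv2.resize(t['frame'][190:230,275:315],(600,600),interpolation=0); b=0
cv2.imwrite('pics/jarcrop.png',a[:,:,::-1])
a=cv2.resize(s['frame'][185:235,320:370],(600,600),interpolation=0)
cv2.imwrite('pics/jarcrops.png',a[:,:,::-1])
E
```

```text
jar [293.5890411  207.94520548] [285 199  18  18 219] ((492.2, 147.3, 21.8), (array([491.5, 146.4]), 19.7))
[[157, 149, 135], [157, 148, 137], [154, 149, 134], [119, 115, 103], [75, 86, 60], [58, 73, 31], [57, 73, 31], [35, 67, 23], [38, 74, 40], [50, 85, 52], [55, 89, 56], [58, 94, 60], [37, 80, 45], [35, 79, 41], [33, 77, 43], [39, 81, 40], [21, 71, 32], [38, 72, 36], [63, 80, 39], [54, 71, 27], [48, 65, 19], [24, 45, 13], [56, 49, 25], [90, 74, 41], [75, 76, 48], [49, 52, 40], [63, 64, 54]]
purple [336.24221453 212.97231834] [328 203  17  22 289] [483.72172222  41.73894935  60.        ]
orange [286.59183673 244.99125364] [276 235  22  21 343] [404.44817137 166.59420508  60.        ]
sidejar [343.61574074 200.83333333] [336 193  17  16 216]
480 146 [293.64327575 212.64148334] [297.67185568 219.46247111] [343.95755145 194.50563493] [341.87912302 223.57553685]
485 146 [293.66660208 210.62254952] [297.68951514 217.61880423] [343.91344986 195.75232918] [341.83049724 224.83779181]
490 147 [293.28164208 208.610491  ] [297.33525731 215.7808846 ] [344.2524022  197.02759106] [342.14585056 226.12780539]
495 148 [292.89750287 206.60217594] [296.98167037 213.94602544] [344.59324359 198.31017038] [342.46284752 227.42471052]
```

View pics/jarcrop.png

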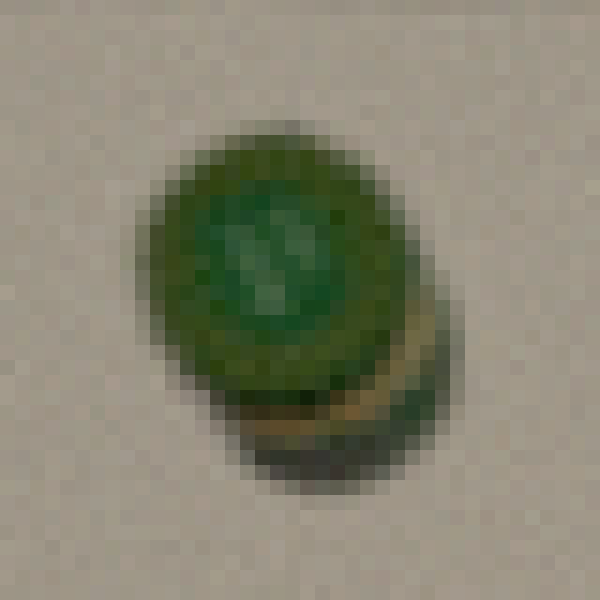

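View pics/jarcrops.png

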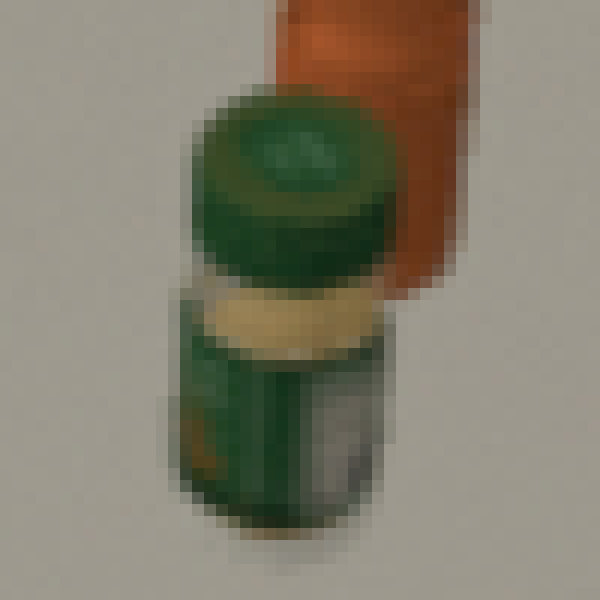

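Jar at about (492.5, 147). Its neighbours are orange (404,167) and purple (484,42). With tool yaw 37 the jaws clear both, and they are also tangential at the pad. Moving now.

```bash
python3 -m creep '[[0,0,0,0,0,0,-7.7],[0,0,0,0,0,0,-7.7],[0,20,-10,0,0,0,-7.6],[0,40,-20,0,0,0,0],[0,44,-22,0,0,0,0]]' 20; python3 -m creep '[[0,44,-22,0,0,0,0],[0,44,-22,0,0,0,0],[0,44,-22,0,0,0,0],[0,44,-22,0,0,0,0],[0,44,-22,0,0,0,0]]'; python3 -m creep '[[0,44,-22,0,0,0,0],[0,44,-22,0,0,0,0],[0,44,-22,0,0,0,0],[0,44,-22,0,0,0,0],[0,44,-22,0,0,0,0]]'
```

```text
time_s: 0.78
ee_pos: [194.4, -454.0, 213.5]
ee_rot: [-180.0, -0.0, 37.0]
force: [1.0, 0.2, 0.4]
gripper_width: 91.4
time_s: 1.4
ee_pos: [303.6, -233.1, 213.9]
ee_rot: [180.0, -0.0, 37.1]
force: [0.3, 0.7, -0.3]
gripper_width: 91.2
time_s: 2.02
ee_pos: [412.8, -12.6, 213.9]
ee_rot: [180.0, 0.0, 37.1]
force: [0.6, -1.1, -0.2]
gripper_width: 91.5
```

```bash
python3 -m creep '[[0,44,-22,0,0,0,0],[0,40,-20,0,0,0,0],[0,36,-18,0,0,0,0],[0,25,-12,0,0,0,0],[0,12,-6,0,0,0,0]]'; python3 - <<'E'
from workcell import *
import cv2,pickle
from h import *
w=grab_frame('wrist');pickle.dump(w,open('w1.pkl','wb'));cv2.imwrite('pics/w1.png',w['frame'][:,:,::-1])
print(state()['ee_pos'],state()['qpos'].round(1)); print(proj(w,(492.5,147,106)),proj(w,(492.5,147,0)))
E
```

```text
time_s: 2.65
ee_pos: [490.9, 143.8, 213.5]
ee_rot: [-180.0, 0.0, 37.2]
force: [0.5, -0.6, 0.1]
gripper_width: 91.2
[491.47054654 144.47210766 213.4922858 ] [15.1 12.7 97.7  0.  69.7 67.9]
[321.82232762 196.51980347] [322.09619163 178.81390103]
```

View pics/w1.png

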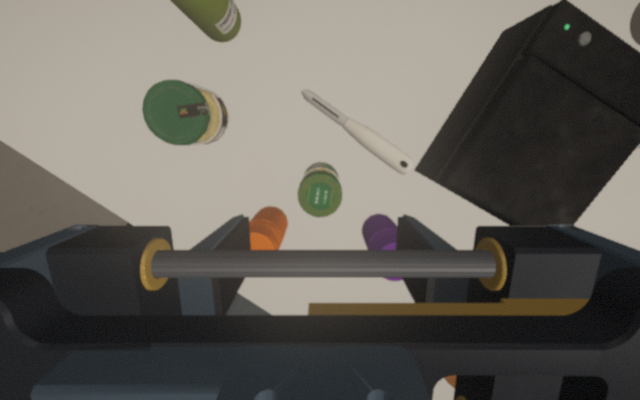

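Wrist view: jar cap at (320,196), where it was predicted. Measuring it finely.

```bash
python3 - <<'E'
from meas import *
w=load('w1.pkl')
H,S,V=hsv(w)
m,c,st=blob(w,(H>40)&(H<95)&(S>70),(320,195),200); print(c,st,circ(w,m,106))
a=w['frame'][150:230,280:360]; cv2.imwrite('pics/w1c.png',cv2.resize(a,(640,640),interpolation=0)[:,:,::-1])
E
```

```text
[318.8214876  194.81322314] [305 174  30  37 605] ((493.6, 151.1, 20.2), (array([493., 151.]), 15.4))
```

View pics/w1c.png

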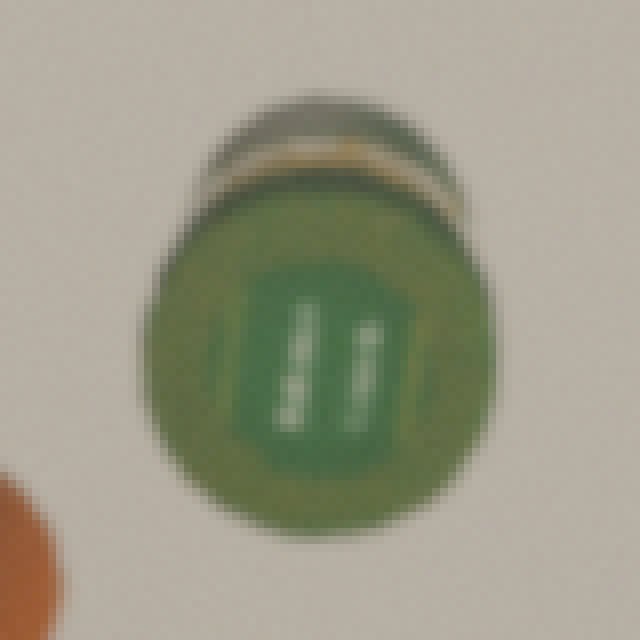

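```bash
python3 -m creep '[[0,4,-3.6,20,0,0,0],[0,0,0,40,0,0,0],[0,0,0,45,0,0,0],[0,0,0,40,0,0,0],[0,0,0,20,0,0,0]]'; python3 -m creep '[[0,0,0,5,0,0,0],[0,0,0,0,0,0,0],[0.3,0,0,0,0,0,0],[0.3,0,0,0,0,0,0],[0.4,0,0,0,0,0,0]]' 15
```

```text
time_s: 3.32
ee_pos: [489.9, 146.5, 46.9]
ee_rot: [-179.9, 0.2, 37.0]
force: [0.1, -0.2, -0.1]
gripper_width: 91.1
time_s: 3.95
ee_pos: [492.0, 148.0, 44.4]
ee_rot: [180.0, -0.1, 37.1]
force: [-0.5, 0.1, -0.2]
gripper_width: 64.0
```

```bash
python3 -m creep '[[0.5,0,0,0,0,0,0],[0.6,0,0,0,0,0,0],[0.7,0,0,0,0,0,0],[0.7,0,0,0,0,0,0],[0.7,0,0,0,0,0,0]]' 20; python3 - <<'E'
from workcell import *
import cv2,pickle
from h import *
for n in ['wrist','side']:
  w=grab_frame(n);cv2.imwrite(f'pics/{n}2.png',w['frame'][:,:,::-1])
s=state();print(s['ee_pos'],s['gripper_width'],s['force'])
E
```

```text
time_s: 4.58
ee_pos: [491.7, 148.0, 43.9]
ee_rot: [-180.0, 0.0, 37.1]
force: [-0.6, 0.8, 0.1]
gripper_width: 45.2
[491.6820482  148.01099131  43.96408947] 44.929660381997266 [-1.59183473  0.7702018   0.49804817]
```

View pics/side2.png

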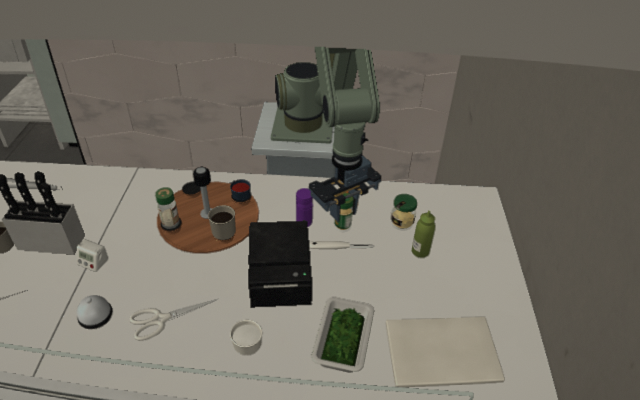

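View pics/wrist2.png

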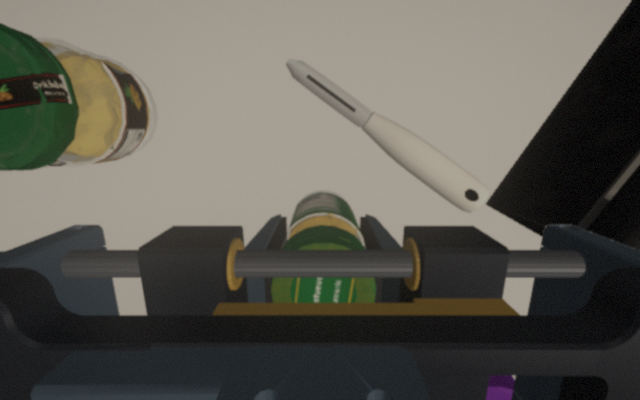

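Gripped at 45 mm, as expected for the 46 mm jar. Lifting and moving to where the pad and pointer are visible.

```bash
python3 -m creep '[[0.7,0,0,-15,0,0,0],[0.7,0,0,-35,0,0,0],[0.7,0,0,-45,0,0,0],[0.7,0,0,-45,0,0,0],[0.7,-10,8,-36,0,0,0]]'; python3 -m creep '[[0.7,-25,18,0,0,0,0],[0.7,-36,27,0,0,0,0],[0.7,-40,30,0,0,0,0],[0.7,-40,30,0,0,0,0],[0.7,-40,30,0,0,0,0]]'; python3 -m creep '[[0.7,-40,30,0,0,0,0],[0.7,-40,30,0,0,0,0],[0.7,-40,30,0,0,0,0],[0.7,-40,30,0,0,0,0],[0.7,-40,27,0,0,0,0]]'; python3 -m creep '[[0.7,-32,0,0,0,0,0],[0.7,-18,0,0,0,0,0],[0.7,0,0,0,0,0,0],[0.7,0,0,0,0,0,0]]';  python3 - <<'E'
from workcell import *
import cv2,pickle
from h import *
w=grab_frame('wrist');pickle.dump(w,open('w3.pkl','wb'));cv2.imwrite('pics/w3.png',w['frame'][:,:,::-1])
s=state();print(s['ee_pos'],s['gripper_width'],s['qpos'].round(1),s['time_s'])
for p in [(417,-285,44),(499.6,-222.4,24),(331,-178,8)]: print(proj(w,p))
E
```

```text
time_s: 5.3
ee_pos: [488.9, 135.8, 222.8]
ee_rot: [179.9, -0.2, 37.1]
force: [0.9, -0.1, -1.4]
gripper_width: 44.7
time_s: 5.92
ee_pos: [424.8, -82.7, 220.9]
ee_rot: [179.9, -0.0, 37.1]
force: [0.3, -0.6, -0.8]
gripper_width: 44.9
time_s: 6.55
ee_pos: [353.9, -320.8, 220.9]
ee_rot: [179.9, -0.0, 37.1]
force: [1.7, -0.1, -0.8]
gripper_width: 44.9
time_s: 7.05
ee_pos: [315.1, -349.0, 220.4]
ee_rot: [180.0, -0.0, 37.1]
force: [0.4, 0.5, -1.0]
gripper_width: 44.9
[ 315.27785593 -348.82107694  220.30566108] 45.187632347530624 [-49.3   8.6 101.9   0.   69.5   3.6] 7.1
[332.36476838  81.0979274 ]
[332.21827152 -17.48617903]
[220.71418552  89.5432776 ]
```

View pics/w3.png

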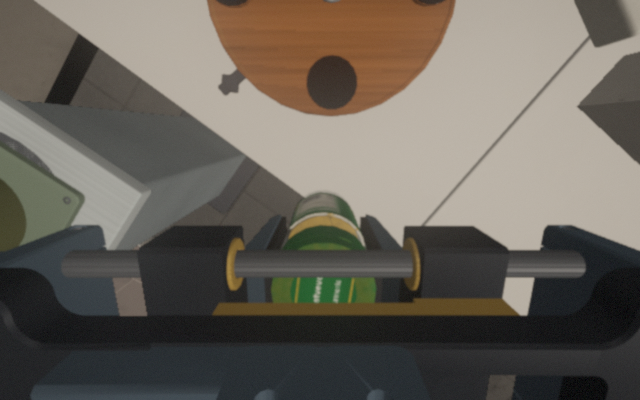

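Wrist view: empty pad at (332,82), pointer at about (231,80), wood disc at the top of the picture. Measuring.

```bash
python3 - <<'E'
from meas import *
w=load('w3.pkl')
H,S,V=hsv(w)
m,c,st=blob(w,V<60,(332,82),200); print('pad',c,st,circ(w,m,44))
m,c,st=blob(w,(V<110)&(S<90),(231,80),30); print('ptr',c,st)
v,u=np.nonzero(m); P=np.array([plane(w,a,b,8)[:2] for a,b in zip(u,v)],np.float32)
print(P.mean(0),cv2.fitLine(P,2,0,.01,.01).ravel(), P[np.argmin(P[:,0])])
m,c,st=blob(w,(H<20)&(S>90)&(V>40),(332,50),2000); print(st)
cs,_=cv2.findContours(m.astype(np.uint8),0,1); c=cv2.convexHull(max(cs,key=cv2.contourArea))[:,0]; 
c=np.array([q for q in max(cs,key=cv2.contourArea)[:,0] if q[1]>3])
P=np.array([plane(w,a,b,24)[:2] for a,b in c]); 
A=np.c_[2*P,np.ones(len(P))]
g=np.ones(len(P),bool)
for _ in range(5):
  x=np.linalg.lstsq(A[g],(P[g]**2).sum(1),rcond=None)[0]; r=np.sqrt(x[2]+x[:2]@x[:2]); g=abs(np.linalg.norm(P-x[:2],axis=1)-r)<3
print(x[:2],r,g.sum())
a=w['frame'][50:130,200:300]; cv2.imwrite('pics/w3p.png',cv2.resize(a,(800,600),interpolation=0)[:,:,::-1])
E
```

```text
pad [331.1097852  66.1097852] [314  57  39  24 419] ((426.5, -278.7, 21.5), (array([ 428.3, -277.3]), 13.9))
ptr [230.93802817  82.08169014] [219  70  26  24 355]
[ 345.89203 -183.45366] [ 9.6502411e-01 -2.6216114e-01  3.4589197e+02 -1.8345363e+02] [ 330.02612 -183.40294]
[  208     0   247   116 19247]
[ 498.92219542 -221.13350371] 138.17566704314078 319
```

View pics/w3p.png

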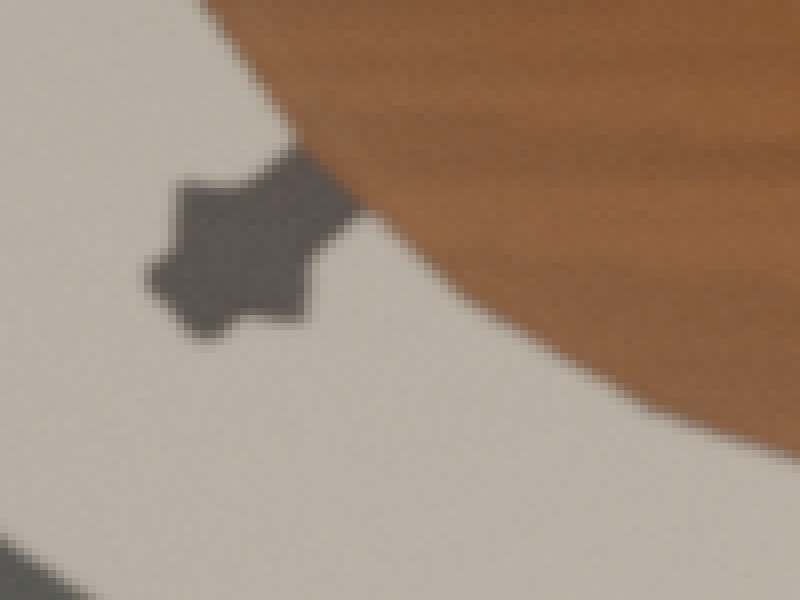

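```bash
python3 - <<'E'
from meas import *
w=load('w3.pkl')
H,S,V=hsv(w)
print(w['frame'][60:110:5,332].tolist())
for th in (70,80):
  m,c,st=blob(w,(V<th)&(S<110),(332,82),500); print('pad',c,st,circ(w,m,44))
  cs,_=cv2.findContours(m.astype(np.uint8),0,1); e=cv2.fitEllipse(max(cs,key=cv2.contourArea)); print(e,plane(w,*e[0],44))
E
```

```text
[[58, 45, 38], [55, 42, 33], [58, 45, 41], [60, 50, 42], [62, 50, 45], [63, 54, 47], [62, 54, 46], [62, 54, 47], [65, 56, 48], [64, 58, 51]]
pad [331.42303665  81.53298429] [ 308   56   48   52 1910] ((415.5, -284.9, 26.9), (array([ 415.6, -284.8]), 26.2))
((331.436767578125, 81.59037017822266), (46.932735443115234, 50.11854553222656), 6.346373081207275) [ 415.96928691 -284.48333837   44.        ]
pad [331.36262626  82.02373737] [ 308   56   48   52 1980] ((415.1, -285.0, 27.4), (array([ 415.1, -285. ]), 26.6))
((331.3693542480469, 82.01765441894531), (47.658111572265625, 51.028053283691406), 6.930004119873047) [ 415.57016057 -284.69348052   44.        ]
```

```bash
python3 - <<'E'
from meas import *
w=load('w3.pkl')
tx=np.array([.7976,.6032,0]);ty=np.array([.6032,-.7976,0]);T=np.array([315.2,-348.9,220.4])
for off in (-1,0,1,2,3):
  print(off,[proj(w,T+tx*(off+r)+[0,0,z-44]).round(1).tolist() for r,z in ((20,0),(23,3),(23,5),(21,85),(21,106))])
a=w['frame'][180:310,260:390]; cv2.imwrite('pics/w3j.png',cv2.resize(a,(780,780//1),interpolation=0)[:600,:,::-1])
E
```

```text
-1 [[323.5, 194.9], [323.6, 191.9], [323.6, 192.4], [324.1, 231.9], [324.4, 249.6]]
0 [[323.5, 193.7], [323.6, 190.6], [323.6, 191.1], [324.1, 229.9], [324.4, 247.3]]
1 [[323.5, 192.4], [323.6, 189.3], [323.6, 189.8], [324.1, 227.9], [324.4, 245.0]]
2 [[323.5, 191.1], [323.5, 187.9], [323.6, 188.5], [324.1, 225.8], [324.4, 242.7]]
3 [[323.5, 189.8], [323.5, 186.6], [323.6, 187.1], [324.1, 223.8], [324.4, 240.3]]
```

View pics/w3j.png

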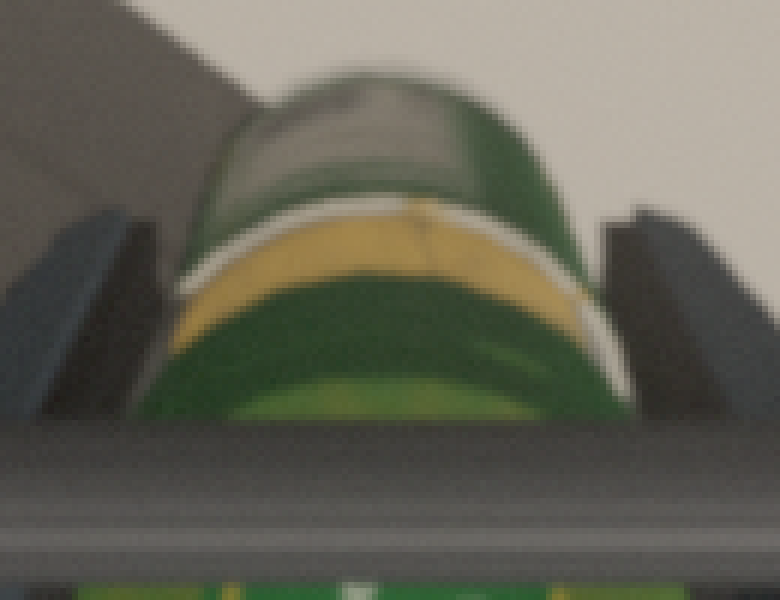

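```bash
python3 -m creep '[[0.7,20,1.8,0,0,0,0],[0.7,30,2,0,0,0,0],[0.7,30,2,0,0,0,0],[0.7,25,2,0,0,0,0],[0.7,13.2,2,0,0,0,0]]'; python3 -m creep '[[0.7,0,0,15,0,0,0],[0.7,0,0,30,0,0,0],[0.7,0,0,35,0,0,0],[0.7,0,0,20,0,0,0],[0.7,0,0,10,0,0,0]]';python3 -m creep '[[0.7,0,0,8,0,0,0],[0.7,0,0,3,0,0,0],[0.7,0,0,0,0,0,0]]'; python3 - <<'E'
from workcell import *
import cv2,pickle
from h import *
for n in ['wrist','top','side']:
  w=grab_frame(n);pickle.dump(w,open(n+'4.pkl','wb'));cv2.imwrite(f'pics/{n}4.png',w['frame'][:,:,::-1])
s=state();print(s['ee_pos'],s['gripper_width'],s['force'],s['qpos'].round(1),s['time_s'])
E
```

```text
time_s: 7.72
ee_pos: [416.3, -284.5, 220.0]
ee_rot: [180.0, -0.0, 37.2]
force: [-0.1, 1.1, -2.2]
gripper_width: 44.7
time_s: 8.35
ee_pos: [413.3, -285.6, 108.1]
ee_rot: [-179.8, 0.1, 37.0]
force: [-0.7, 0.2, -0.3]
gripper_width: 45.1
time_s: 8.72
ee_pos: [415.1, -286.1, 99.3]
ee_rot: [180.0, -0.0, 37.1]
force: [0.7, -0.4, -1.5]
gripper_width: 44.9
[ 415.27965907 -286.0824465    99.48634878] 44.847562536828846 [-0.56617095 -0.10741713 -0.20439388] [-35.9  18.  108.4  -0.   53.5  17. ] 8.875
```

View pics/wrist4.png

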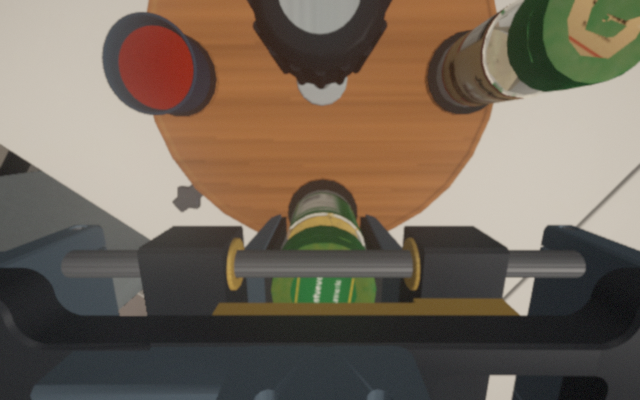

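View pics/side4.png

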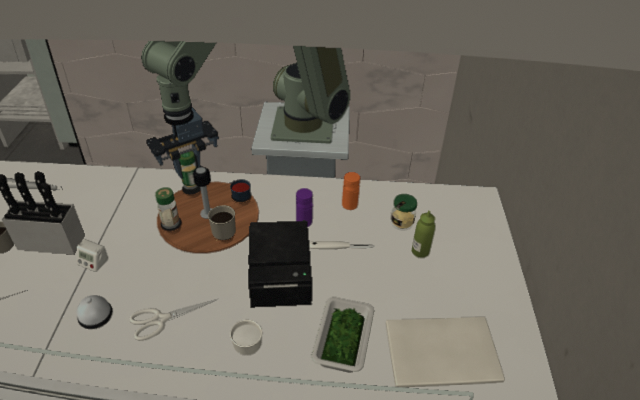

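```bash
python3 - <<'E'
from meas import *
w=load('wrist4.pkl')
tx=np.array([.7976,.6032,0]);ty=np.array([.6032,-.7976,0]);T=np.array([415.2,-286.1,99.5])
for off in (-2,0,2):
  print(off,'pad far edge',proj(w,T*[1,1,0]+tx*(off+29)+[0,0,44]).round(1),'jar foot',proj(w,T+tx*(off+23)+[0,0,4-44]).round(1),'jarL/R', proj(w,T+ty*(off+23)+[0,0,20-44]).round(1),proj(w,T+ty*(off-23)+[0,0,20-44]).round(1),'padLR',proj(w,T*[1,1,0]+ty*(off+29)+[0,0,44]).round(1),proj(w,T*[1,1,0]+ty*(off-29)+[0,0,44]).round(1))
a=w['frame'][170:250,270:377]; cv2.imwrite('pics/w4j.png',cv2.resize(a,(800,600),interpolation=0)[:600,:,::-1])
E
```

```text
-2 pad far edge [323.6 182. ] jar foot [323.7 193.6] jarL/R [353.5 227.4] [288.4 227.6] padLR [356.9 214.7] [285.4 214.9]
0 pad far edge [323.6 179.5] jar foot [323.7 190.9] jarL/R [356.4 227.4] [291.2 227.5] padLR [359.4 214.7] [287.9 214.9]
2 pad far edge [323.6 176.9] jar foot [323.6 188.3] jarL/R [359.2 227.4] [294.1 227.5] padLR [361.8 214.7] [290.4 214.9]
```

View pics/w4j.png

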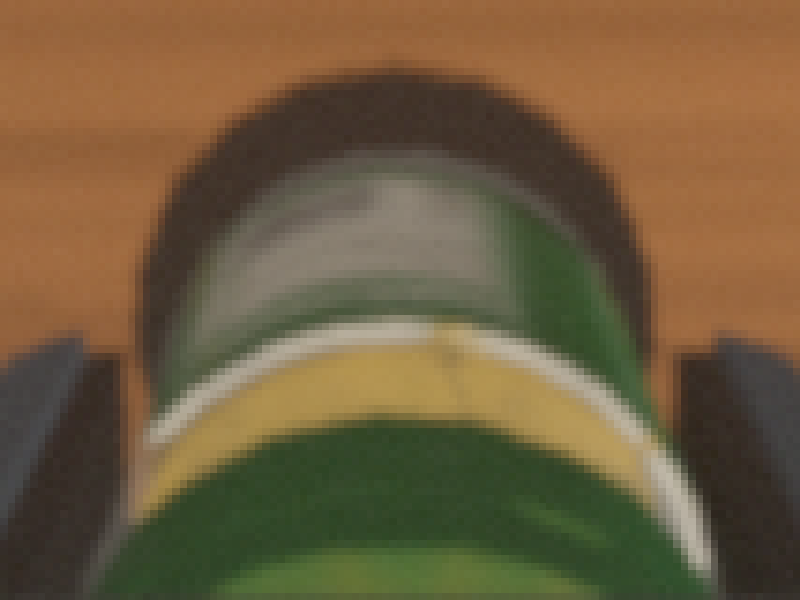

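```bash
python3 -m creep '[[0.7,-0.3,-0.8,4,0,0,0],[0.7,0,0,4,0,0,0],[0.7,0,0,1.5,0,0,0],[0.7,0,0,0.5,0,0,0],[0.7,0,0,0,0,0,0]]';  python3 -m creep '[[0.7,0,0,0.6,0,0,0],[0.7,0,0,0,0,0,0]]'; python3 -m creep '[[0.7,0,0,0.6,0,0,0],[0.7,0,0,0,0,0,0]]'
```

```text
time_s: 9.5
ee_pos: [414.3, -285.4, 89.0]
ee_rot: [180.0, 0.0, 37.1]
force: [-0.1, 0.0, -1.1]
gripper_width: 44.8
time_s: 9.75
ee_pos: [414.2, -285.4, 88.4]
ee_rot: [180.0, 0.0, 37.1]
force: [0.4, -0.1, -1.1]
gripper_width: 44.8
time_s: 10.0
ee_pos: [414.3, -285.4, 87.9]
ee_rot: [180.0, -0.0, 37.1]
force: [-0.7, -0.0, 0.8]
gripper_width: 45.2
```

```bash
python3 -m creep '[[0.7,0,0,0.4,0,0,0],[0.7,0,0,0,0,0,0],[0.7,0,0,0,0,0,0]]'; python3 - <<'E'
from workcell import *
print([ (grab_frame('side') and 0, state()['force'][2].round(2))[1] for _ in range(4)])
E
```

```text
time_s: 10.38
ee_pos: [414.5, -285.6, 87.9]
ee_rot: [179.9, -0.0, 37.1]
force: [-1.7, 0.3, 5.6]
gripper_width: 45.3
[np.float64(5.31), np.float64(6.09), np.float64(5.17), np.float64(5.62)]
```

Contact at 5.5 N. Easing up slightly and opening gradually.

```bash
python3 -m creep '[[0.7,0,0,-0.4,0,0,0],[0.48,0,0,0,0,0,0],[0.44,0,0,0,0,0,0],[0.38,0,0,0,0,0,0],[0.3,0,0,0,0,0,0]]' 5; python3 -m creep '[[0.1,0,0,0,0,0,0],[0.1,0,0,0,0,0,0],[0.1,0,0,0,0,0,0],[0.1,0,0,0,0,0,0]]'; python3 - <<'E'
from workcell import *
import cv2,pickle
from h import *
for n in ['wrist']:
  w=grab_frame(n);pickle.dump(w,open(n+'5.pkl','wb'));cv2.imwrite(f'pics/{n}5.png',w['frame'][:,:,::-1])
s=state();print(s['ee_pos'],s['gripper_width'],s['force'])
E
```

```text
time_s: 11.2
ee_pos: [414.2, -285.4, 87.6]
ee_rot: [-180.0, 0.0, 37.1]
force: [-0.1, 0.2, 0.0]
gripper_width: 62.7
time_s: 11.7
ee_pos: [414.2, -285.4, 87.8]
ee_rot: [180.0, 0.0, 37.1]
force: [-0.4, 0.7, 0.2]
gripper_width: 82.3
[ 414.23817959 -285.39462426   87.76650786] 81.91731787536565 [-0.72836363  0.9036783   0.43544212]
```

View pics/wrist5.png

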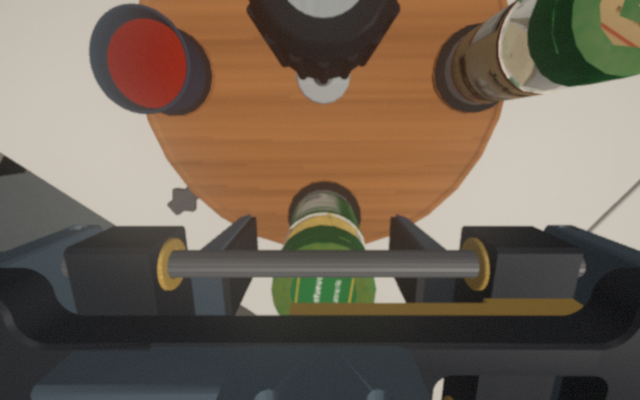

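Jar stands free on the pad. Raising clear and moving over the knob.

```bash
python3 -m creep '[[0,0,0,-8,0,0,0],[0,0,0,-25,0,0,0],[0,0,0,-40,0,0,0],[0,0,0,-45,0,0,0],[0,0,0,-40,0,0,0]]'; python3 -m creep '[[0,10,0,0,0,0,0],[0,25,0,0,0,0,0],[0,32,0.3,0,0,0,0],[0,25,0.3,0,0,0,0],[0,14,0.3,0,0,0,0]]'; python3 -m creep '[[0,0,0,0,0,0,0],[0,0,0,0,0,0,0]]'; python3 - <<'E'
from workcell import *
import cv2,pickle
from h import *
for n in ['wrist','top','side']:
  w=grab_frame(n);pickle.dump(w,open(n+'6.pkl','wb'));cv2.imwrite(f'pics/{n}6.png',w['frame'][:,:,::-1])
  print(proj(w,(499.5,-222,176)))
s=state();print(s['ee_pos'],s['gripper_width'],s['force'],s['qpos'].round(1))
E
```

```text
time_s: 12.38
ee_pos: [414.3, -285.4, 248.1]
ee_rot: [179.9, -0.0, 37.1]
force: [0.0, 0.2, -0.4]
gripper_width: 90.9
time_s: 13.0
ee_pos: [499.8, -221.0, 244.8]
ee_rot: [-179.9, 0.1, 37.2]
force: [0.6, 0.3, 0.1]
gripper_width: 91.4
time_s: 13.25
ee_pos: [498.7, -222.5, 245.5]
ee_rot: [-180.0, 0.0, 37.1]
force: [-0.4, -0.5, -0.2]
gripper_width: 91.2
[323.72129125 208.96980059]
[451.78858421 197.62013611]
[200.84956804 170.66532236]
[ 498.74543563 -222.67884434  245.85870201] 91.18710204490812 [-0.07789588 -0.72195363  0.33985428] [-25.3  14.6  90.2  -0.   75.1  27.7]
```

View pics/wrist6.png

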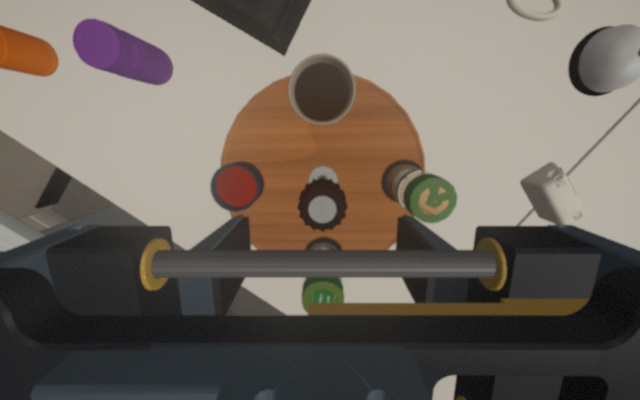

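View pics/side6.png

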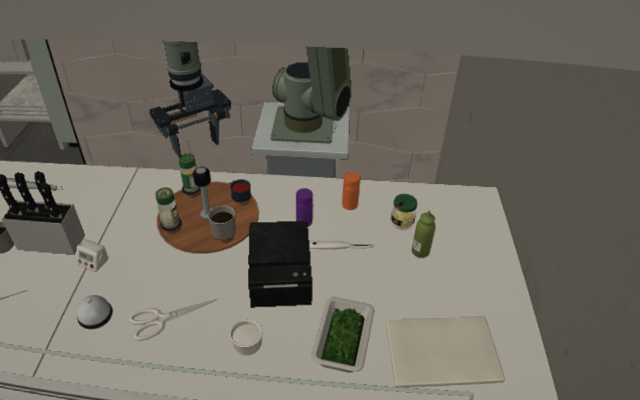

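View pics/top6.png

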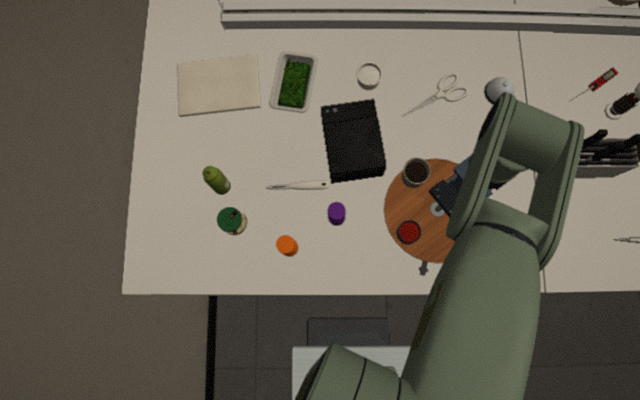

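Wrist view: knob cap at (322,209), as predicted, and the jar is upright behind it at (322,295). Descending onto the knob.

```bash
python3 -m creep '[[0,1,-0.8,10,0,0,0],[0,0,0,25,0,0,0],[0,0,0,35,0,0,0],[0,0,0,25,0,0,0],[0,0,0,11.5,0,0,0]]'; python3 -m creep '[[0,0,0,0,0,0,0],[0.2,0,0,0,0,0,0],[0.3,0,0,0,0,0,0],[0.38,0,0,0,0,0,0],[0.43,0,0,0,0,0,0]]' 8; python3 -m creep '[[0.45,0,0,0,0,0,0],[0.48,0,0,0,0,0,0],[0.51,0,0,0,0,0,0],[0.54,0,0,0,0,0,0],[0.57,0,0,0,0,0,0]]' 8
```

```text
time_s: 14.02
ee_pos: [498.5, -220.6, 137.4]
ee_rot: [-179.8, 0.1, 37.1]
force: [-0.1, -0.6, 0.5]
gripper_width: 91.0
time_s: 14.65
ee_pos: [499.8, -221.0, 139.6]
ee_rot: [180.0, -0.0, 37.1]
force: [0.0, 0.2, 0.2]
gripper_width: 54.2
time_s: 15.28
ee_pos: [499.5, -220.8, 139.2]
ee_rot: [-180.0, 0.0, 37.1]
force: [-0.5, 0.2, 0.5]
gripper_width: 41.8
```

```bash
python3 -m creep '[[0.7,0,0,0,0,0,0],[0.7,0,0,0,0,0,0]]' 20; python3 -m creep '[[0.8,0,0,0,0,0,0],[0.8,0,0,0,0,0,0],[0.8,0,0,0,0,0,0]]' 45; python3 - <<'E'
from workcell import *
import cv2,pickle
from h import *
for n in ['wrist','side']:
  w=grab_frame(n);pickle.dump(w,open(n+'7.pkl','wb'));cv2.imwrite(f'pics/{n}7.png',w['frame'][:,:,::-1])
s=state();print(s['ee_pos'],s['gripper_width'],s['force'],s['torque'],s['qpos'].round(1))
E
```

```text
time_s: 15.52
ee_pos: [499.5, -220.8, 139.2]
ee_rot: [-180.0, 0.0, 37.1]
force: [-0.6, 0.7, 1.0]
gripper_width: 41.4
time_s: 15.9
ee_pos: [499.5, -220.8, 139.2]
ee_rot: [-180.0, 0.0, 37.1]
force: [-0.9, 2.0, 0.1]
gripper_width: 40.8
[ 499.547877   -220.82912659  139.21854073] 40.83586634540806 [-1.12306286  1.35126281 -0.31772278] [ 0.20844623  0.12282022 -0.03018394] [-25.1  19.1  99.9   0.   61.   27.9]
```

View pics/wrist7.png

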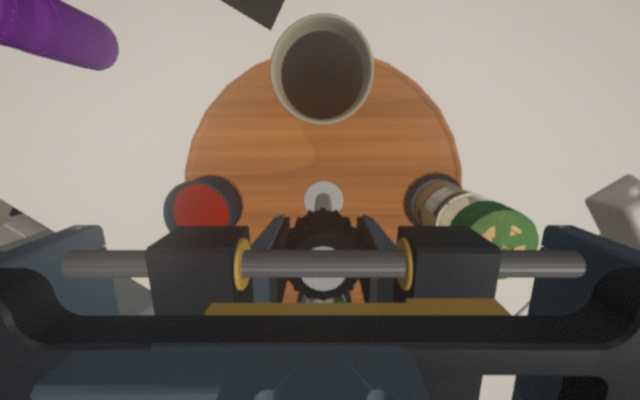

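View pics/side7.png

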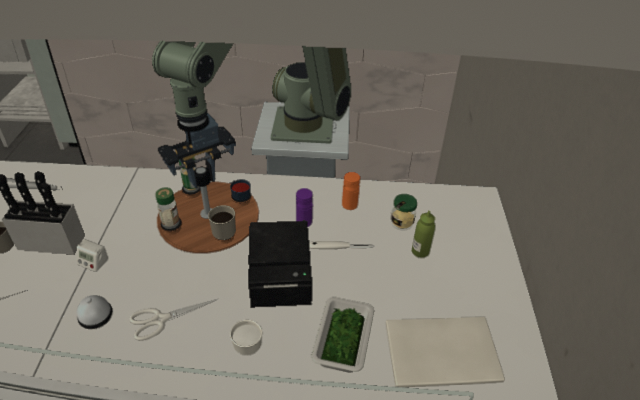

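Now the sweep: about -51.5° in yaw, i.e. + about tool z. It ramps up slowly to about 16°/s.

```bash
python3 -m creep '[[0.8,0,0,0,0,0,0.5],[0.8,0,0,0,0,0,1],[0.8,0,0,0,0,0,1.5],[0.8,0,0,0,0,0,2],[0.8,0,0,0,0,0,2]]' 45; python3 -c "
from workcell import state
s=state();print(s['qvel'].round(1),s['force'].round(1),s['torque'].round(2),s['gripper_width'])"
```

```text
time_s: 16.62
ee_pos: [499.6, -220.9, 139.2]
ee_rot: [-180.0, 0.0, 29.9]
force: [-1.0, 1.6, 0.6]
gripper_width: 40.9
[-0.1  0.1  0.1  0.   0.2 15.9] [-1.   1.6  0.6] [0.32 0.17 0.11] 40.904312213769494
```

```bash
python3 -m creep '[[0.8,0,0,0,0,0,2],[0.8,0,0,0,0,0,2],[0.8,0,0,0,0,0,2],[0.8,0,0,0,0,0,2],[0.8,0,0,0,0,0,2]]'; python3 -m creep '[[0.8,0,0,0,0,0,2],[0.8,0,0,0,0,0,2],[0.8,0,0,0,0,0,2],[0.8,0,0,0,0,0,2],[0.8,0,0,0,0,0,2]]'; python3 -m creep '[[0.8,0,0,0,0,0,2],[0.8,0,0,0,0,0,2],[0.8,0,0,0,0,0,2],[0.8,0,0,0,0,0,2],[0.8,0,0,0,0,0,2]]'; python3 -m creep '[[0.8,0,0,0,0,0,2],[0.8,0,0,0,0,0,2],[0.8,0,0,0,0,0,2],[0.8,0,0,0,0,0,2],[0.8,0,0,0,0,0,2]]'; python3 -m creep '[[0.8,0,0,0,0,0,1.8],[0.8,0,0,0,0,0,1.3],[0.8,0,0,0,0,0,0.9],[0.8,0,0,0,0,0,0.5],[0.8,0,0,0,0,0,0]]';python3 -m creep '[[0.8,0,0,0,0,0,0],[0.8,0,0,0,0,0,0]]'; python3 - <<'E'
from workcell import *
import cv2,pickle
from h import *
for n in ['wrist','top','side']:
  w=grab_frame(n);pickle.dump(w,open(n+'8.pkl','wb'));cv2.imwrite(f'pics/{n}8.png',w['frame'][:,:,::-1])
s=state();print(s['ee_pos'],s['gripper_width'],s['force'],s['torque'],s['qpos'].round(1))
E
```

```text
time_s: 17.25
ee_pos: [499.6, -220.9, 139.2]
ee_rot: [-180.0, 0.0, 19.9]
force: [-0.8, 2.6, 0.4]
gripper_width: 40.6
time_s: 17.88
ee_pos: [499.6, -220.9, 139.2]
ee_rot: [-180.0, 0.0, 10.0]
force: [-1.8, 3.4, 0.9]
gripper_width: 41.0
time_s: 18.5
ee_pos: [499.5, -220.9, 139.2]
ee_rot: [-180.0, 0.0, -0.0]
force: [-2.4, 3.2, 0.1]
gripper_width: 41.1
time_s: 19.12
ee_pos: [499.5, -220.9, 139.2]
ee_rot: [180.0, 0.0, -10.1]
force: [-2.2, 2.3, 0.2]
gripper_width: 41.2
time_s: 19.75
ee_pos: [499.5, -220.9, 139.2]
ee_rot: [-180.0, 0.0, -14.4]
force: [-2.9, 3.0, -0.5]
gripper_width: 41.2
time_s: 20.0
ee_pos: [499.6, -220.9, 139.2]
ee_rot: [180.0, 0.0, -14.4]
force: [-2.3, 2.6, -1.5]
gripper_width: 41.2
[ 499.55445921 -220.95448841  139.22643805] 41.337028301036156 [-2.15866703  2.5726258   0.13418895] [ 0.55311575  0.49180376 -0.03512094] [-25.1  19.1  99.9  -0.   61.   79.4]
```

View pics/top8.png

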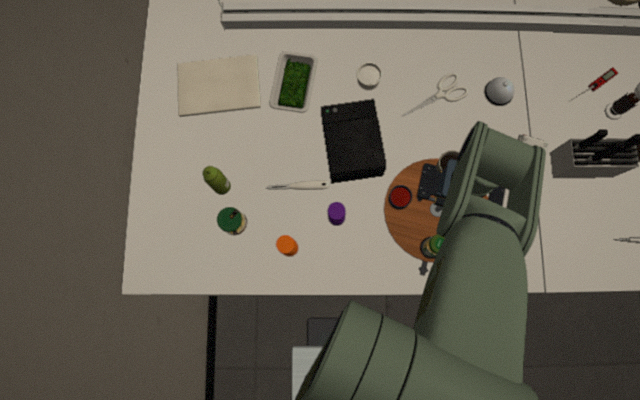

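View pics/side8.png

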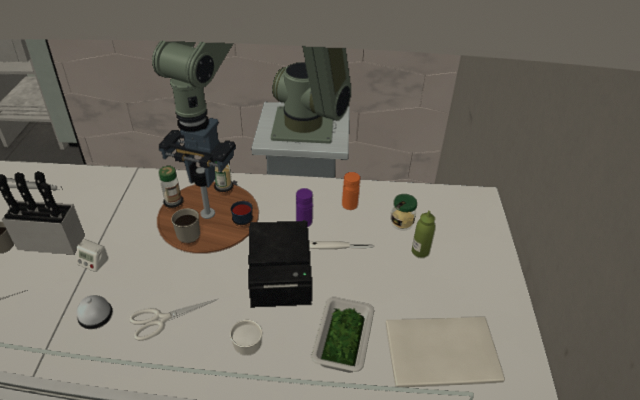

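View pics/wrist8.png

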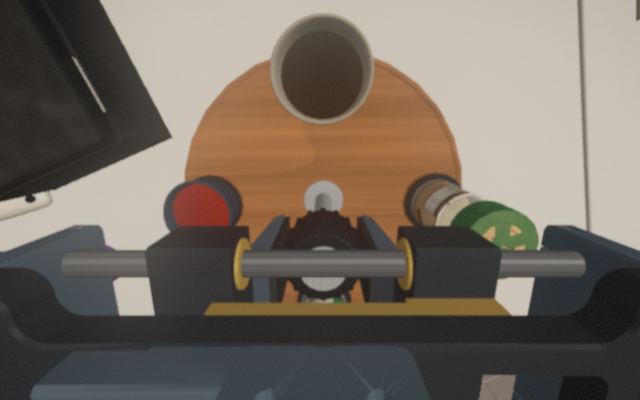

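```bash
python3 - <<'E'
from meas import *
t0=load('top0.pkl');t8=load('top8.pkl');s8=load('side8.pkl')
a=cv2.resize(t8['frame'][220:285,395:460],(600,600),interpolation=0)
cv2.imwrite('pics/t8c.png',a[:,:,::-1])
a=cv2.resize(s8['frame'][150:230,155:255],(750,600),interpolation=0); cv2.imwrite('pics/s8c.png',a[:,:,::-1])
C=np.array([499.4,-221.7])
for d in (162,164,165,166,168):
  e=np.array([np.cos(np.radians(d)),np.sin(np.radians(d))]); 
  print(d,'tip',proj(t8,[*(C+174*e),8]).round(2),'jar top',proj(t8,[*(C+105*e),150]).round(2),'side',proj(s8,[*(C+105*e),150]).round(2),proj(s8,[*(C+105*e),44]).round(2))
for nm,f,p in(('0',t0,(409,231)),('8',t8,(400,197))):
  H,S,V=hsv(f); m,c,st=blob(f,((H<6)|(H>172))&(S>140)&(V>60),p,30); P=plane(f,*c,72)[:2]-C; print('ramekin',c,P,np.degrees(np.arctan2(P[1],P[0]))%360,np.hypot(*P))
E
```

```text
162 tip [417.97 273.75] jar top [437.19 242.68] side [222.4  156.19] [226.07 186.  ]
164 tip [420.23 274.42] jar top [438.73 243.13] side [221.22 155.89] [224.94 185.69]
165 tip [421.37 274.72] jar top [439.51 243.34] side [220.62 155.75] [224.37 185.55]
166 tip [422.52 275.01] jar top [440.29 243.53] side [220.02 155.62] [223.79 185.41]
168 tip [424.82 275.52] jar top [441.86 243.88] side [218.8  155.38] [222.63 185.16]
ramekin [408.55369128 231.48993289] [-63.33277207  84.54676894] 126.83635466092072 105.63709649524304
ramekin [399.93406593 196.73260073] [ 25.1758579  102.87259164] 76.248373673017 105.90842238636483
```

View pics/t8c.png

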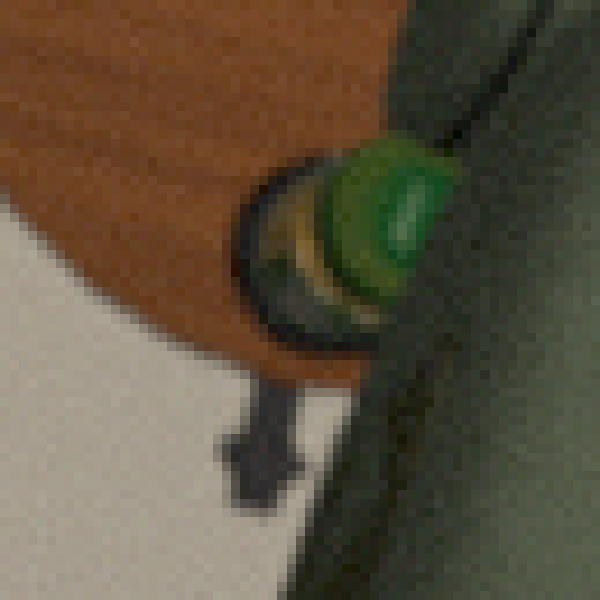

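View pics/s8c.png

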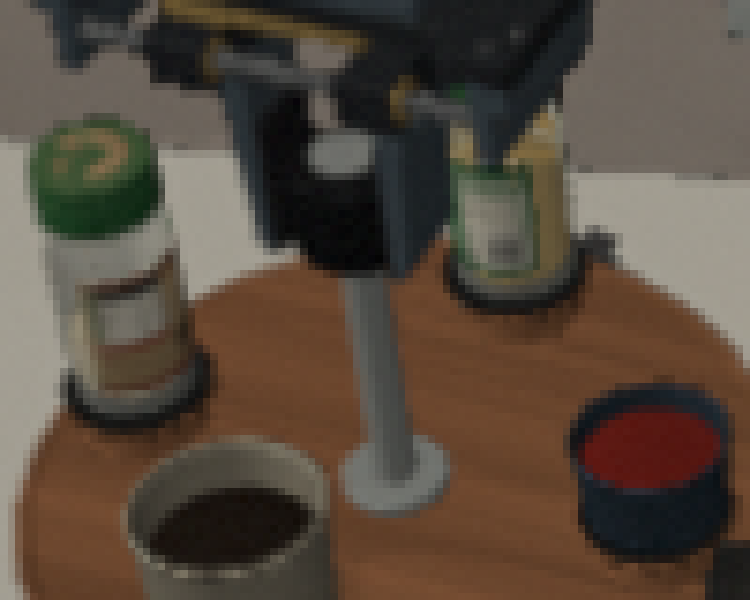

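```bash
python3 - <<'E'
from meas import *
t0=load('top0.pkl');t8=load('top8.pkl');w3=load('w3.pkl')
C=np.array([499.4,-221.7])
def ang(P): return round(float(np.degrees(np.arctan2(P[1]-C[1],P[0]-C[0]))%360),2)
for nm,f,p,th in(('0',t0,(424,268),85),('0',t0,(424,268),105),('8',t8,(423,270),85),('8',t8,(423,268),100)):
  g=cv2.cvtColor(f['frame'],cv2.COLOR_RGB2GRAY).astype(float)
  sub=np.zeros_like(g); sub[260:278,414:430]=1
  m=(g<th)&(sub>0); m,c,st=blob(f,m,p,20)
  v,u=np.nonzero(m); P=np.array([plane(f,a,b,6)[:2] for a,b in zip(u,v)])
  r=np.linalg.norm(P-C,axis=1); A=np.array([ang(q) for q in P])
  print(nm,th,st,'centroid',ang(P.mean(0)),'by radius',[(k,round(A[(r>=k)&(r<k+7)].mean(),1)) for k in range(140,178,7) if ((r>=k)&(r<k+7)).any()])
g=cv2.cvtColor(w3['frame'],cv2.COLOR_RGB2GRAY); m,c,st=blob(w3,g<120,(231,82),30)
H,S,V=hsv(w3); m,c,st=blob(w3,(V<125)&(S<75),(231,82),30); v,u=np.nonzero(m); P=np.array([plane(w3,a,b,6)[:2] for a,b in zip(u,v)]); 
Cw=np.array([498.9,-221.1])
for C in (C,Cw): 
  r=np.linalg.norm(P-C,axis=1); A=np.array([ang(q) for q in P]); print('w3',ang(P.mean(0)),[(k,round(A[(r>=k)&(r<k+7)].mean(),1)) for k in range(140,178,7) if ((r>=k)&(r<k+7)).any()],'pad',ang((415.8,-284.7)))
C=np.array([499.4,-221.7])
for d in (162,164,166,168):
  e=np.array([np.cos(np.radians(d)),np.sin(np.radians(d))]); q=np.array([proj(t8,[*(C+105*e+29*np.array([np.cos(a),np.sin(a)])),44]) for a in np.linspace(0,6.28,90)])
  print(d,'pad left',q[:,0].min(),'bottom',q[:,1].max())
print('obs left',237/9.23+394.5,'bottom',352/9.23+219.5)
E
```

```text
0 85 [419 260  11  15  96] centroid 165.51 by radius [(140, np.float64(165.1)), (147, np.float64(165.6)), (154, np.float64(165.4)), (161, np.float64(165.3)), (168, np.float64(165.4))]
0 105 [419 260  11  16 105] centroid 165.53 by radius [(140, np.float64(165.3)), (147, np.float64(165.4)), (154, np.float64(165.4)), (161, np.float64(165.4)), (168, np.float64(165.4))]
8 85 [419 260  11  15  91] centroid 165.48 by radius [(140, np.float64(165.3)), (147, np.float64(165.2)), (154, np.float64(165.4)), (161, np.float64(165.3)), (168, np.float64(165.4))]
8 100 [419 260  11  15  97] centroid 165.49 by radius [(140, np.float64(165.1)), (147, np.float64(165.6)), (154, np.float64(165.4)), (161, np.float64(165.3)), (168, np.float64(165.2))]
w3 165.75 [(140, np.float64(166.0)), (147, np.float64(165.8)), (154, np.float64(165.8)), (161, np.float64(165.6)), (168, np.float64(165.7))] pad 217.0
w3 165.92 [(140, np.float64(166.2)), (147, np.float64(165.9)), (154, np.float64(166.0)), (161, np.float64(165.8)), (168, np.float64(165.8))] pad 217.43
162 pad left 416.444443082858 bottom 258.52643400152425
164 pad left 417.8423833214472 bottom 258.9394627899366
166 pad left 419.25250306012964 bottom 259.30345927265574
168 pad left 420.6729966605286 bottom 259.6179386334524
obs left 420.1771397616468 bottom 257.636511375948
```

Pointer at 165.4–165.9° and pad at 165.5–165.9°, so they are aligned. The tool turned 51.5° with no slip: the wrist view is identical before and after. The jar is upright, so I'll do a final still check and hand in.

```bash
python3 -m creep '[[0.8,0,0,0,0,0,0],[0.8,0,0,0,0,0,0],[0.8,0,0,0,0,0,0]]' 45; python3 - <<'E'
from workcell import *
s=state();print(s['qvel'].round(2),s['gripper_width'],s['time_s'],s['force'].round(1)); print(job_done())
E
```

```text
time_s: 20.52
ee_pos: [499.6, -220.9, 139.2]
ee_rot: [180.0, 0.0, -14.4]
force: [-3.0, 2.5, -0.4]
gripper_width: 40.9
[-0.06  0.05  0.03  0.03 -0.04 -0.06] 40.90332465347629 20.525 [-3.   2.5 -0.4]
the job is handed in; nothing more can be done
None
```

The spice jar stands upright on the empty pad and faces front in line with the pointer. The gripper is holding the knob with 45 N. I handed the job in at 20.5 s of the 64 s allowed.

- **Placing:** I gripped the green-capped jar and set it down on the pad until the contact force read about 5.5 N, then released it. The camera just before the set-down put it within about 1 mm of the pad's centre, and I corrected for that.
- **Turning:** I gripped the knob and turned the carousel 51.5° in one even sweep at 16°/s. The wrist view was the same before and after, so the grip did not slip.
- **Alignment:** The last checks put the pad at about 165.5–165.9° and the pointer at 165.4–165.9°. The arm was still and the wrist force was under 4 N.
- **Where checks disagreed:** Two rougher readings from the top camera differed slightly. The ramekin gave a turn of 50.6° instead of 51.5°, and the pad outline, partly hidden by the arm, did not match cleanly (its left edge read about 167°, its lower edge about 1.5 px off). I put both down to the camera's resolution and made no correction.
- **Bystanders:** I did not touch the wide jar, the peeler, the squeeze bottle or the orange and purple look-alikes. They look unmoved in the last pictures.

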